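Snap the pencil box lid shut all round

TASK

Press around the lid rim of the pencil box with the fingertips, one side after another, until all four rim sections have clicked shut and stay down. Only press: do not pick up or tip the box or push it out of its place, leave the other things on the counter where they stand, and finish clear of everything.

Things in the scene. Friction and masses are not known exactly. Their poses are not given: they have to be found in the camera images.
- box: Pencil box on the counter: clear tub, white lid, 190 (x) by 150 mm (y), 0.9 kg, loose. Origin at the centre of its underside, z up. Lid: flat middle panel and corners (top 54 mm up) and four hinged rim sections, one per side, filling the outer 30 mm between the corners. Shut, a section is level with its top 56.5 mm above the counter; open, it slopes up outwards, outer edge about 66 mm up.
- front (a joint): Rim section at the -x end (short) of the box, 87 mm long, 29 mm wide, hinged at its inner edge. Angle in rad: 0 standing open, grows as it is pressed, 0.36 shut. Pressed at the outer edge it resists with about 7 N (up to 15 N at 30 mm/s), passes a snap point near 0.21 rad (outer edge about 61 mm above the counter) and clicks shut by itself to 0.36; let go sooner it springs back up.
- front_press (a point): Point on the top of that front section, at mid-length, 8 mm in from its outer edge; it moves with the section. Its x axis points away from the box middle, its z axis out of the section top.
- back (a joint): Rim section at the +x end (short) of the box, 87 mm long, 29 mm wide, hinged at its inner edge. Angle in rad: 0 standing open, grows as it is pressed, 0.36 shut. Pressed at the outer edge it resists with about 7 N (up to 15 N at 30 mm/s), passes a snap point near 0.21 rad (outer edge about 61 mm above the counter) and clicks shut by itself to 0.36; let go sooner it springs back up.
- back_press (a point): Point on the top of that back section, at mid-length, 8 mm in from its outer edge; it moves with the section. Its x axis points away from the box middle, its z axis out of the section top.
- left (a joint): Rim section at the +y side (long) of the box, 127 mm long, 29 mm wide, hinged at its inner edge. Angle in rad: 0 standing open, grows as it is pressed, 0.36 shut. Pressed at the outer edge it resists with about 7 N (up to 15 N at 30 mm/s), passes a snap point near 0.21 rad (outer edge about 61 mm above the counter) and clicks shut by itself to 0.36; let go sooner it springs back up.
- left_press (a point): Point on the top of that left section, at mid-length, 8 mm in from its outer edge; it moves with the section. Its x axis points away from the box middle, its z axis out of the section top.
- right (a joint): Rim section at the -y side (long) of the box, 127 mm long, 29 mm wide, hinged at its inner edge. Angle in rad: 0 standing open, grows as it is pressed, 0.36 shut. Pressed at the outer edge it resists with about 7 N (up to 15 N at 30 mm/s), passes a snap point near 0.21 rad (outer edge about 61 mm above the counter) and clicks shut by itself to 0.36; let go sooner it springs back up.
- right_press (a point): Point on the top of that right section, at mid-length, 8 mm in from its outer edge; it moves with the section. Its x axis points away from the box middle, its z axis out of the section top.
- glue_stick: Bystander: white glue stick standing upright, 27 mm across, 88 mm tall. Origin at the centre of its underside.
- paste_jar: Bystander: jar of paste standing upright, 56 mm across, 65 mm tall. Origin at the centre of its underside.
- eraser: Bystander: white eraser, 55 x 22 mm, 13 mm high. Origin at the centre of its underside.
- crayon_carton: Bystander: flat cardboard carton of crayons, 90 x 70 mm, 22 mm high. Origin at the centre of its underside.
Not all that is in view belongs to the job. What is meant by the box is not green or red, and is the larger of those in its own colour.

How it is judged:
By the outcome, as a careful person would: the job done as asked, in the order asked, and still so for the second after the job is handed in, with the robot touching nothing.
It also fails if it takes over 45 s, if anything falls off the work surface, if the arm or the gripper's body presses on something with over 40 N, if the wrist force passes 120 N, or if a joint passes its speed limit or range.

ROBOT

A 7-joint arm with a two-finger parallel gripper is mounted at the origin on the work surface. World frame = base frame: x ahead of the robot, y to its left, z up, the work surface at z = 0. Lengths are in m, angles in rad, forces in N, time in s.
With the tool pointing down it reaches from about 0.4 to 0.85 m from the base axis. Payload 6.9 kg.
Tool frame: the origin (TCP) lies at the very end of the fingers, on their centre line; the grasp point (between the pads) lies 19 mm behind it; x points along the fingers, y is the direction in which the jaws open and shut, and the axes are right-handed (so a half turn about x gives the same grasp; the last joint's range is limited). The gripper opens to 85 mm and grips with 20 to 120 N. Pads are 22 mm wide; open, the fingers measure 114 mm over their backs; the gripper's body (76 mm by 85 mm) begins 54 mm behind the grasp point. The pads swing forward as they close: fully open they stand 13 mm farther back than shut.
Start: joints at [-1.206, 0.507, -0.238, 1.5, 0.126, 1.149, -0.155], TCP at [0.161, 0.604, 0.231] pointing down, gripper open.
Joint ranges: [-3.08, 3.08], [-0.24, 2.05], [-1.43, 1.35], [0, 2.5], [-1.52, 4.66], [0.17, 1.96], [-2.89, 2.89]. Speed limits (rad/s): [2.39, 2.39, 3.14, 3.14, 3.14, 3.14, 3.14].

INTERFACE

Orientations are given as a unit quaternion [x, y, z, w].
In Python, from cell import state, vision, job gives the robot as it stands. The module is installed in compiled form; this text tells all that it offers.
- The arm moves only by the tool drive_tool, never from a script. Its argument "motion" is a list of rows, each a list of 3 entries, a list of its own where there are three numbers: the shift along the tool's x, y, z as a fraction of full scale, then the turn about the tool's x as a fraction of full scale, then the closure, from 0 (fully open) to 1 (shut). A call has 1 to 20 rows; each row shifts and turns the commanded pose from where the row before left it, along the tool's axes as they then stand; what a row does not reach is not made up. Full scale, the value 1, is 40 mm for a shift and 8 degrees for a turn. A row lasts 1/10 s, in which the tool goes at most 50 mm and 8.59 degrees, less where a joint would pass 70% of its speed; a pose out of reach is approached as far as the arm can. A call with a number of a shift or a turn outside -1 to 1 is refused whole. A call with a gripper value outside its range is refused whole. The fingers move at their own pace and stop on an object; "grip_force" is the grip in N (left out, the last holds). Time passes only in rows, so rows that do not move let the fingers close. It gives the time, the measured TCP pose, the force and the opening at its end, in the units of the state.
- state(): the state, without advancing time (a new reading comes with each control period).
- vision.get_image(name): name is "scene" or "top" or "wrist"; returns a dict with "image" (480x640x3 uint8, red, green, blue), "K" (3x3 intrinsics, pixels), "R" (3x3) and "t" (3): a world point X has camera coordinates R X + t. Camera axes: x right, y down, z forward; pixel columns grow to the right and rows downward; lengths in m; the calibration is good to about 2 mm. A picture is of the moment at which its call begins. There is no depth.
- job.finish_job(): hands the job in, once; it reports no verdict.
Trained networks look in a picture, given as the dict that the camera call returned (one of the last four; its "shot" number tells which), for a name from the list of things; names that differ only in an ending like _2 or _b are one class to them, and where a whole thing is asked for, a point or a joint stands for the part that bears it (a point fixed in the world has none). Each returns a list of dicts, best first, with "score" (0 to 1); they miss things now and then, are a little off and sometimes report something else, mostly with a low value. They report only what shows in the picture. A call takes as long as a camera call. They do not tell look-alikes from the thing itself.
- vision.look_for(picture, target): "point" ([column, row] in pixels, amid what is visible of it).
The state is a dict: "t": time; "q": joint angles; "joint_velocities": joint speeds; "effort": joint torques, N m; "tool_pos": TCP position; "eef_rot": TCP orientation; "wrist_force": force on the tool from outside, world axes, zero at the start; "ft_torque": the same for the moment, N m; "opening": finger opening in m.
Only numpy, scipy, OpenCV 4.12 (cv2) and the standard library are available. Lean on these libraries where they do the work, as an engineer would, in place of code of your own. Each camera call takes 0.05 s, during which the arm holds its last target.

## Working session

There is one attempt and no reset: what is moved stays moved. The work goes in short steps, Python scripts to look and compute and a tool call to move; the robot and the scene stay as the last step left them, time stands still between calls to the robot, and variables do not carry over. Pictures are saved under pics/ and viewed, and the job is handed in when it is done.

Besides the shell and the picture viewer there is one more tool, called after ">>>" as name([rows], argument=value, ...), one row to a line, values as JSON. drive_tool: Moves the arm, as the interface text tells. Shift numbers are shares of 40 mm and turn numbers shares of 8 degrees, none past 1 either way. Its arguments: {"type":"object","properties":{"motion":{"type":"array"},"grip_force":{"type":"number"}},"required":["motion"]}

```bash
mkdir -p pics
cat > h.py <<'E'
import numpy as np, cv2
from cell import state, vision, job
def snap(name,fn):
    p=vision.get_image(name); cv2.imwrite('pics/'+fn,p['image'][:,:,::-1]); return p
E
python3 - <<'E'
from h import *
import pickle
s=state(); print(s)
for n in ('scene','top'):
    p=snap(n,n+'0.png'); pickle.dump(p,open(n+'0.pkl','wb'))
    print(n,p['K'].tolist(),p['R'].round(4).tolist(),p['t'].round(4).tolist())
    for g in ('box','front','glue_stick','paste_jar','eraser','crayon_carton'):
        print(g,[(np.round(d['point']).tolist(),round(d['score'],2)) for d in vision.look_for(p,g)])
E
```

```text
{'t': 0.0, 'q': array([-1.20548079,  0.50833503, -0.23749896,  1.50112767,  0.12572549,
        1.14891306, -0.15480758]), 'joint_velocities': array([-1.00120026e-03,  1.53186685e-04,  9.59395220e-05,  5.84990947e-04,
        1.59437774e-04,  1.75307527e-03, -3.39486993e-03]), 'effort': array([-9.56393596e-04, -6.20584488e+01, -2.18709156e+00, -2.49646425e+01,
        1.26957474e-02,  1.19291377e-02,  1.39037377e-05]), 'tool_pos': array([0.16053246, 0.60351042, 0.23043232]), 'eef_rot': array([ 0.09097041,  0.70120532, -0.09223263,  0.70109102]), 'wrist_force': array([ 0.24080567, -0.2366212 , -0.19838481]), 'ft_torque': array([ 0.00103931, -0.01682461, -0.04949958]), 'opening': 0.0853812182515987}
scene [[436.4650281890162, 0.0, 319.1323863316681], [0.0, 436.4650281890162, 247.79440669093935], [0.0, 0.0, 1.0]] [[0.8711, 0.491, -0.0026], [0.3814, -0.6799, -0.6263], [-0.3093, 0.5447, -0.7795]] [-0.5245, -0.1382, 0.9792]
box [([312.0, 258.0], 0.91), ([392.0, 388.0], 0.74), ([476.0, 216.0], 0.74), ([265.0, 153.0], 0.68)]
front [([359.0, 370.0], 0.93), ([284.0, 225.0], 0.88), ([447.0, 207
[... 163 characters left out ...]
([210.0, 293.0], 0.61)]
crayon_carton [([265.0, 364.0], 0.71), ([410.0, 247.0], 0.62)]
top [[557.2777912451654, 0.0, 311.32819756982724], [0.0, 557.2777912451654, 232.0773954220257], [0.0, 0.0, 1.0]] [[0.0088, -0.9999, -0.0066], [-0.997, -0.0083, -0.0775], [0.0775, 0.0073, -0.997]] [0.0493, 0.5588, 1.0374]
box [([389.0, 117.0], 0.92), ([315.0, 229.0], 0.85), ([196.0, 366.0], 0.7), ([174.0, 114.0], 0.57), ([300.0, 274.0], 0.43)]
front [([185.0, 142.0], 0.96), ([151.0, 366.0], 0.86), ([298.0, 270.0], 0.84), ([397.0, 144.0], 0.81)]
glue_stick [([224.0, 213.0], 0.61)]
paste_jar [([259.0, 157.0], 0.98)]
eraser [([391.0, 305.0], 0.68)]
crayon_carton [([419.0, 217.0], 0.82), ([285.0, 218.0], 0.51)]
```

View pics/scene0.png

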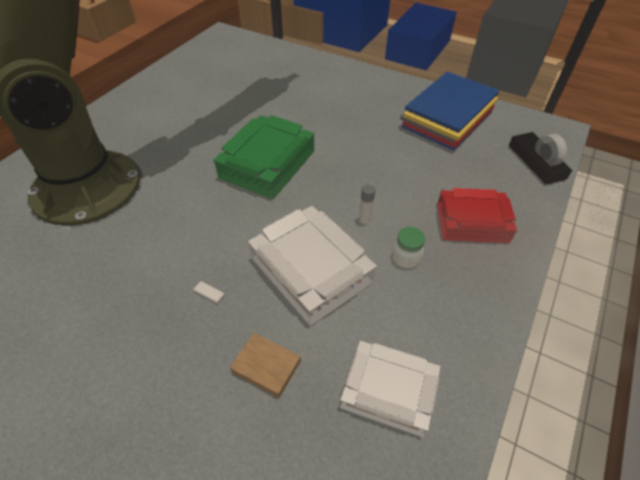

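View pics/top0.png

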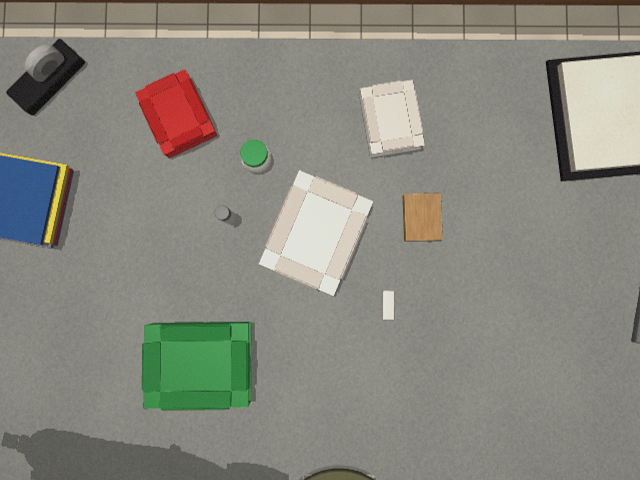

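The white candidates in the top view are (315,232), which is large, and (392,118), which is small. The red one at (176,113) and the green one at (197,366) are ruled out by colour. The larger white one at (315,232) fits the description. In the scene view it is at (312,258). I'll confirm it in an enlarged crop.

Run:
```python
import pickle,cv2
p=pickle.load(open('top0.pkl','rb'))['image'][:,:,::-1]
cv2.imwrite('pics/crop_top.png',cv2.resize(p[70:310,210:450],None,fx=2.5,fy=2.5,interpolation=cv2.INTER_CUBIC))
p=pickle.load(open('scene0.pkl','rb'))['image'][:,:,::-1]
cv2.imwrite('pics/crop_scene.png',cv2.resize(p[190:340,230:400],None,fx=4,fy=4,interpolation=cv2.INTER_CUBIC))
```

```text
(no output)
```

View pics/crop_top.png

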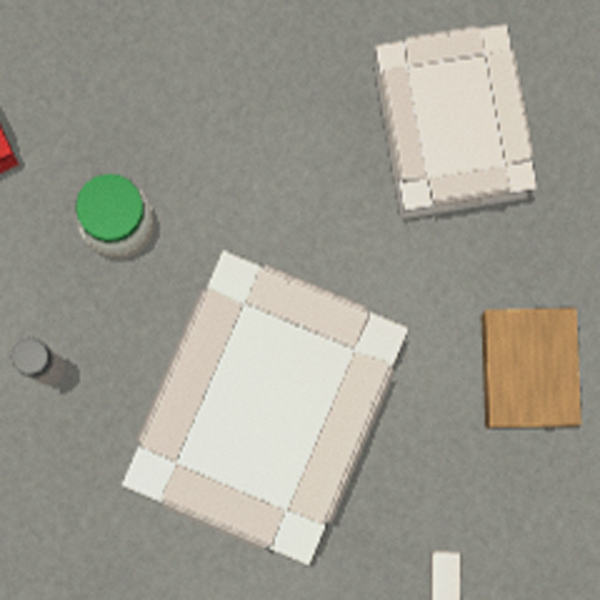

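View pics/crop_scene.png

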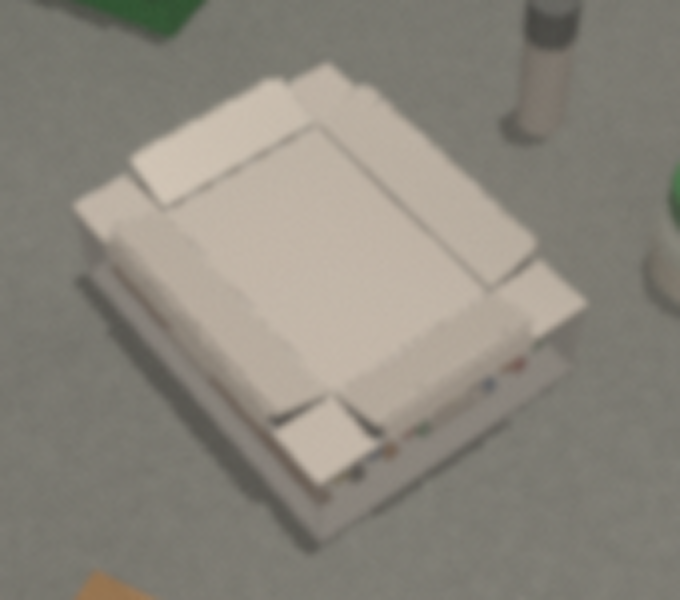

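Run:
```python
import pickle,cv2,numpy as np
T=pickle.load(open('top0.pkl','rb'));S=pickle.load(open('scene0.pkl','rb'))
a=np.array([(227,250),(408,327),(311,565),(122,487)],float)/2.5+[210,70]
b=np.array([(588,303),(320,487),(72,207),(325,63)],float)/4+[230,190]
a-=.3;b-=.375
P=lambda c:c['K']@np.c_[c['R'],c['t']]
X=cv2.triangulatePoints(P(T),P(S),a.T,b.T);X=(X[:3]/X[3]).T
print(X.round(4))
def onz(c,uv,z):
    d=c['R'].T@np.linalg.inv(c['K'])@[*uv,1];o=-c['R'].T@c['t'];return o+d*(z-o[2])/d[2]
for c,uvs in((T,a),(S,b)):
    Q=np.array([onz(c,u,.054) for u in uvs]);print(Q.round(4).tolist(),Q.mean(0).round(4))
    for i in range(4):
        d=Q[(i+1)%4]-Q[i];print(np.linalg.norm(d).round(4),np.degrees(np.arctan2(d[1],d[0])).round(2))
for n,u,z in(('glue',(223,213),.088),('jar',(254,153),.065),('carton',(423,217),.022),('eraser',(388,305),.013)):print(n,onz(T,u,z).round(3))
```

```text
[[ 0.6728  0.0757  0.057 ]
 [ 0.6163 -0.0592  0.0522]
 [ 0.4407  0.0121  0.0531]
 [ 0.4963  0.1511  0.0518]]
[[0.672, 0.075, 0.054], [0.6154, -0.0595, 0.054], [0.4397, 0.0112, 0.054], [0.4954, 0.1503, 0.054]] [0.5556 0.0443 0.054 ]
0.146 -112.83
0.1894 158.07
0.1498 68.18
0.192 -23.08
[[0.6742, 0.0794, 0.054], [0.6178, -0.0593, 0.054], [0.4431, 0.013, 0.054], [0.4987, 0.1504, 0.054]] [0.5584 0.0459 0.054 ]
0.1498 -112.09
0.1891 157.51
0.1482 67.96
0.1893 -22.01
glue [0.586 0.212 0.088]
jar [0.7   0.161 0.065]
carton [ 0.589 -0.158  0.022]
eraser [ 0.422 -0.092  0.013]
```

```bash
cat >> h.py <<'E'
from scipy.spatial.transform import Rotation as Ro
C=np.array([.557,.045]); yaw=np.radians(-22.3)
u=np.array([np.cos(yaw),np.sin(yaw)]); v=np.array([-u[1],u[0]])
PTS={'front':C-.087*u,'left':C+.067*v,'back':C+.087*u,'right':C-.067*v}
def rel(xyz):
    s=state(); R=Ro.from_quat(s['eef_rot']).as_matrix(); return R.T@(np.array(xyz)-s['tool_pos'])/0.04
def info():
    s=state(); R=Ro.from_quat(s['eef_rot']).as_matrix()
    print('t',round(s['t'],2),'pos',s['tool_pos'].round(4),'F',s['wrist_force'].round(1),'open',round(s['opening'],4))
    print('x',R[:,0].round(3),'yyaw',np.degrees(np.arctan2(R[1,1],R[0,1])).round(1),'zyaw',np.degrees(np.arctan2(R[1,2],R[0,2])).round(1))
    for k,p in PTS.items(): print(k,p.round(4),'units to z=.10',rel([*p,.10]).round(2))
E
python3 -c "
from h import *
info();print(state()['q'])"
```

```text
t 0.7 pos [0.1606 0.604  0.2313] F [-0.  -0.3  0.2] open 0.0856
x [ 0. -0. -1.] yyaw 75.1 zyaw -14.9
front [0.4765 0.078 ] units to z=.10 [  3.28 -10.68  11.01]
left [0.5824 0.107 ] units to z=.10 [ 3.28 -9.3  13.38]
back [0.6375 0.012 ] units to z=.10 [  3.28 -11.24  15.32]
right [ 0.5316 -0.017 ] units to z=.10 [  3.28 -12.62  12.95]
[-1.20551272  0.50746556 -0.23756984  1.50019387  0.12570111  1.14892362
 -0.15478053]
```

>>> drive_tool([
  [[0,0,0],0.93,0],
  [[0,-0.2,0.4],0,1],
  [[0,-0.42,0.8],0,1],
  [[0,-0.42,0.8],0,1],
  [[0,-0.42,0.8],0,1],
  [[0,-0.42,0.8],0,1],
  [[0,-0.42,0.8],0,1],
  [[0,-0.42,0.8],0,1],
  [[0,-0.42,0.8],0,1],
  [[0,-0.42,0.8],0,1],
  [[0,-0.42,0.8],0,1],
  [[0,-0.42,0.8],0,1],
  [[0,-0.42,0.8],0,1],
  [[0,-0.42,0.8],0,1],
  [[0,-0.42,0.8],0,1],
  [[0,-0.42,0.8],0,1],
  [[0,-0.42,0.8],0,1],
  [[0,-0.2,0.4],0,1],
  [[0,0,0],0,1],
], grip_force=30)

```text
t: 2.6
tool_pos: [0.5339, 0.157, 0.2311]
eef_rot: [0.137, 0.693, -0.139, 0.694]
wrist_force: [0.3, 0.1, -0.1]
opening: -0.0001
```

```bash
python3 -c "
from h import *
p=snap('wrist','w1.png');import pickle;pickle.dump(p,open('w1.pkl','wb'))
info();print(state()['q'])"
```

```text
t 2.65 pos [0.5327 0.1593 0.2312] F [0.6 0.3 0.6] open -0.0001
x [-0.    -0.001 -1.   ] yyaw 67.6 zyaw -22.4
front [0.4765 0.078 ] units to z=.10 [ 3.28 -2.41 -0.52]
left [0.5824 0.107 ] units to z=.10 [ 3.28 -0.73  1.65]
back [0.6375 0.012 ] units to z=.10 [ 3.28 -2.4   3.83]
right [ 0.5316 -0.017 ] units to z=.10 [ 3.28 -4.08  1.65]
[-0.2854504   0.39530365 -0.0724374   1.68644908  0.03270939  1.0614433
  0.8115841 ]
```

View pics/w1.png

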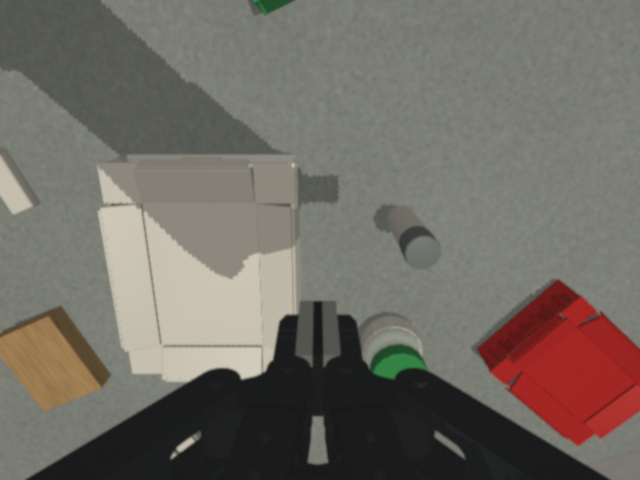

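The wrist view shows the white box square to the tool. Its lid corners are at about (98,163), (298,163) and (132,374). The glue stick is at (410,240) and the jar at (395,350). I'll check the box estimate against this view.

Run:
```python
from h import *
import pickle
W=pickle.load(open('w1.pkl','rb'))
im=W['image'][:,:,::-1].copy()
im=cv2.resize(im[130:400,70:340],None,fx=2.2,fy=2.2,interpolation=cv2.INTER_CUBIC)
def pr(X):
    x=W['K']@(W['R']@np.array(X)+W['t']);return x[:2]/x[2]
for su in(-1,1):
  for sv in(-1,1):
    q=pr([*(C+su*.095*u+sv*.075*v),.054]);print(su,sv,q.round(1))
    cv2.circle(im,tuple(int(x) for x in (q-[70,130])*2.2),3,(0,0,255),-1)
for k,p in PTS.items():
    q=pr([*p,.0635]);cv2.circle(im,tuple(int(x) for x in (q-[70,130])*2.2),3,(255,0,0),-1)
cv2.imwrite('pics/w1c.png',im)
```

```text
-1 -1 [ 93.1 164.7]
-1 1 [291.4 164. ]
1 -1 [130.1 375.5]
1 1 [296.4 375.2]
```

View pics/w1c.png

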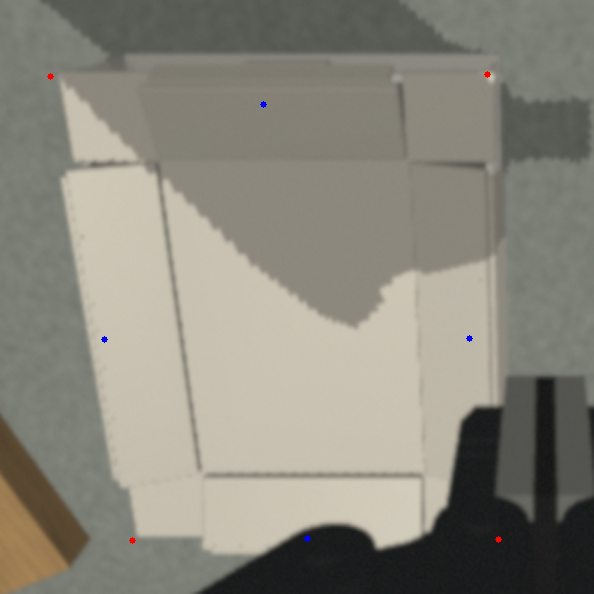

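>>> drive_tool([
  [[0.5,-0.23,0.55],0,1],
  [[0.5,-0.23,0.55],0,1],
  [[0.5,-0.23,0.55],0,1],
  [[0.9,0,0],0,1],
  [[0.7,0,0],0,1],
  [[0.2,0,0],0,1],
  [[0,0,0],0,1],
])

```text
t: 3.35
tool_pos: [0.5817, 0.1118, 0.0986]
eef_rot: [0.136, 0.695, -0.136, 0.693]
wrist_force: [-0.1, -0.8, 0.1]
opening: -0.0
```

```bash
sed -i 's/C=np.array(\[.557,.045\])/C=np.array([.557,.0462])/' h.py; python3 -c "
from h import *
p=snap('wrist','w2.png')
info()"
```

```text
t 3.4 pos [0.5827 0.1119 0.0999] F [-0.5  0.3 -0.6] open -0.0002
x [-0.  0. -1.] yyaw 67.8 zyaw -22.2
front [0.4765 0.0792] units to z=.10 [-0.   -1.76 -2.15]
left [0.5824 0.1082] units to z=.10 [-0.   -0.09  0.03]
back [0.6375 0.0132] units to z=.10 [-0.   -1.77  2.2 ]
right [ 0.5316 -0.0158] units to z=.10 [-0.   -3.44  0.02]
```

View pics/w2.png

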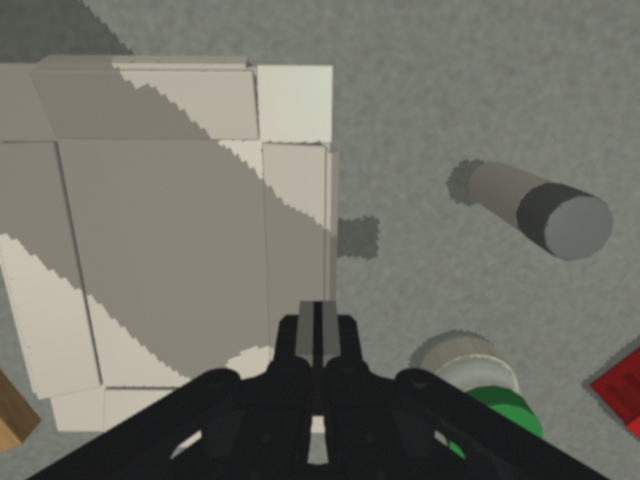

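>>> drive_tool([
  [[0.3,-0.1,0.02],0,1],
  [[0.3,0,0],0,1],
  [[0.1,0,0],0,1],
  [[0.04,0,0],0,1],
  [[0.04,0,0],0,1],
  [[0.04,0,0],0,1],
  [[0.04,0,0],0,1],
  [[0.04,0,0],0,1],
  [[0.04,0,0],0,1],
  [[0.04,0,0],0,1],
  [[0.04,0,0],0,1],
])

```text
t: 4.5
tool_pos: [0.5823, 0.107, 0.0586]
eef_rot: [0.137, 0.694, -0.137, 0.694]
wrist_force: [0.2, 0.1, -0.1]
opening: 0.0
```

```bash
python3 -c "
from h import *
p=snap('wrist','w3.png')
info()"
```

```text
t 4.55 pos [0.5819 0.1067 0.0581] F [-0.9  0.5 -0.9] open 0.0003
x [-0.001 -0.    -1.   ] yyaw 67.7 zyaw -22.3
front [0.4765 0.0792] units to z=.10 [-1.05 -1.64 -2.18]
left [0.5824 0.1082] units to z=.10 [-1.05  0.04 -0.  ]
back [0.6375 0.0132] units to z=.10 [-1.05 -1.64  2.17]
right [ 0.5316 -0.0158] units to z=.10 [-1.05 -3.31 -0.  ]
```

View pics/w3.png

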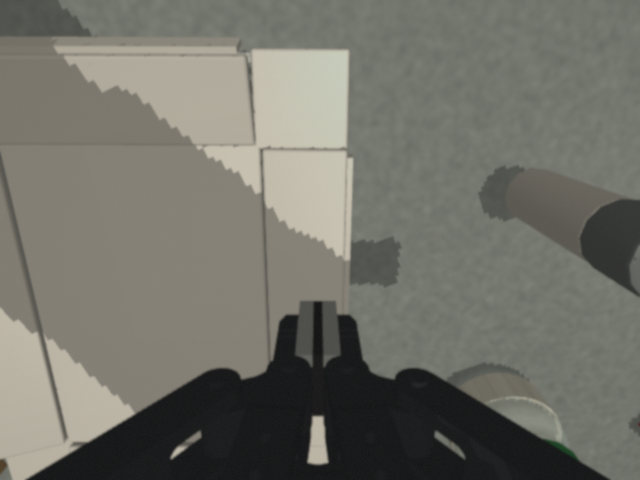

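>>> drive_tool([
  [[0.03,0,0],0,1],
  [[0.02,0,0],0,1],
])

```text
t: 4.75
tool_pos: [0.5819, 0.1066, 0.0565]
eef_rot: [0.137, 0.694, -0.137, 0.694]
wrist_force: [-2.2, -0.5, 9.5]
opening: 0.0
```

>>> drive_tool([
  [[-0.3,0,0],0,1],
  [[-0.8,0,0],0,1],
  [[0,-0.41,-0.545],0,1],
  [[0,-0.41,-0.545],0,1],
  [[0,-0.41,-0.545],0,1],
  [[0,-0.41,-0.545],0,1],
  [[0.2,0,0],0,1],
  [[0.3,0,0],0,1],
  [[0.2,0,0],0,1],
  [[0.04,0,0],0,1],
  [[0.04,0,0],0,1],
  [[0.04,0,0],0,1],
  [[0.04,0,0],0,1],
  [[0.04,0,0],0,1],
  [[0.04,0,0],0,1],
  [[0.04,0,0],0,1],
  [[0.04,0,0],0,1],
  [[0.03,0,0],0,1],
  [[0.03,0,0],0,1],
  [[0.02,0,0],0,1],
])

```text
t: 6.75
tool_pos: [0.4767, 0.0793, 0.0564]
eef_rot: [0.137, 0.694, -0.137, 0.694]
wrist_force: [-1.8, -1.1, 9.0]
opening: -0.0001
```

```bash
python3 -c "
from h import *
p=snap('wrist','w4.png')
p=snap('scene','s4.png')
info()"
```

```text
t 6.85 pos [0.4767 0.0793 0.0565] F [-0.5  0.2  1.6] open 0.0
x [ 0. -0. -1.] yyaw 67.7 zyaw -22.3
front [0.4765 0.0792] units to z=.10 [-1.09 -0.   -0.  ]
left [0.5824 0.1082] units to z=.10 [-1.09  1.67  2.17]
back [0.6375 0.0132] units to z=.10 [-1.09 -0.    4.35]
right [ 0.5316 -0.0158] units to z=.10 [-1.09 -1.68  2.17]
```

View pics/w4.png

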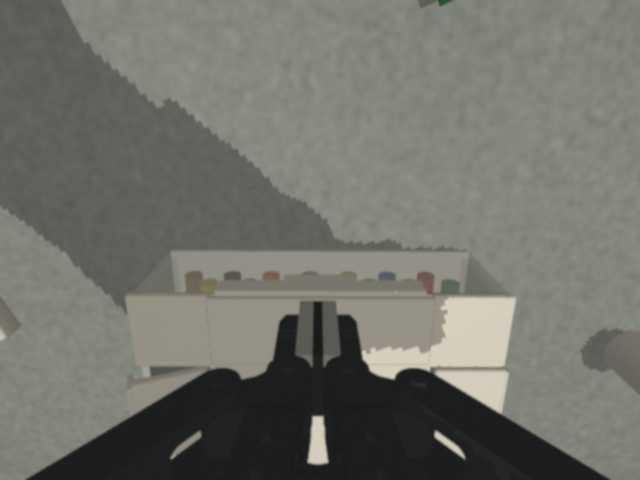

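View pics/s4.png

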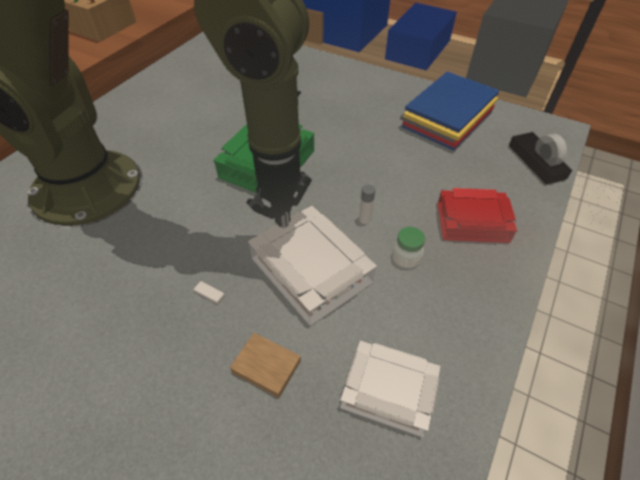

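The wrist view shows the front section level with its corners, from (130,295) to (515,295), and the box hasn't moved. The right section is next.

>>> drive_tool([
  [[-0.3,0,0],0,1],
  [[-0.8,0,0],0,1],
  [[0,-0.42,0.54],0,1],
  [[0,-0.42,0.54],0,1],
  [[0,-0.42,0.54],0,1],
  [[0,-0.42,0.54],0,1],
  [[0.2,0,0],0,1],
  [[0.3,0,0],0,1],
  [[0.2,0,0],0,1],
  [[0.04,0,0],0,1],
  [[0.04,0,0],0,1],
  [[0.04,0,0],0,1],
  [[0.04,0,0],0,1],
  [[0.04,0,0],0,1],
  [[0.04,0,0],0,1],
  [[0.04,0,0],0,1],
  [[0.04,0,0],0,1],
  [[0.03,0,0],0,1],
  [[0.03,0,0],0,1],
  [[0.02,0,0],0,1],
])

```text
t: 8.85
tool_pos: [0.5311, -0.0153, 0.0564]
eef_rot: [0.137, 0.694, -0.137, 0.694]
wrist_force: [-2.0, -0.2, 9.3]
opening: 0.0001
```

```bash
python3 -c "
from h import *
p=snap('wrist','w5.png')
info()"
```

```text
t 8.9 pos [ 0.531  -0.0153  0.0565] F [-2.1  0.8  3. ] open -0.0003
x [ 0.  0. -1.] yyaw 67.7 zyaw -22.3
front [0.4765 0.0792] units to z=.10 [-1.09  1.67 -2.16]
left [0.5824 0.1082] units to z=.10 [-1.09  3.34  0.02]
back [0.6375 0.0132] units to z=.10 [-1.09  1.67  2.19]
right [ 0.5316 -0.0158] units to z=.10 [-1.09 -0.01  0.02]
```

View pics/w5.png

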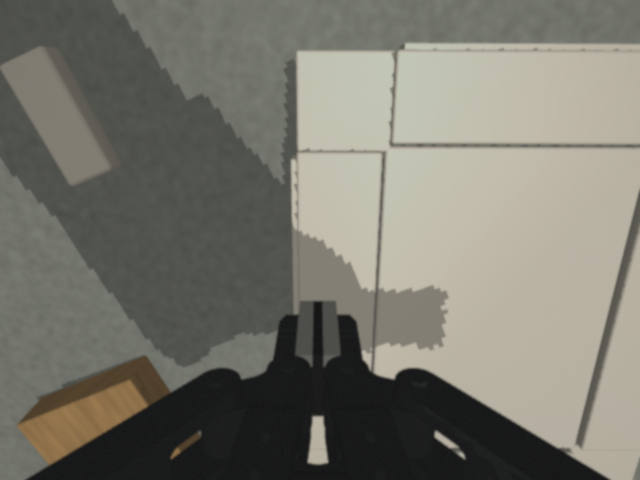

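The right section is level along x≈295–385 px, with a firm stop at 56.4 mm. The back section is next.

>>> drive_tool([
  [[-0.3,0,0],0,1],
  [[-0.8,0,0],0,1],
  [[0,0.42,0.55],0,1],
  [[0,0.42,0.55],0,1],
  [[0,0.42,0.55],0,1],
  [[0,0.42,0.55],0,1],
  [[0.2,0,0],0,1],
  [[0.3,0,0],0,1],
  [[0.2,0,0],0,1],
  [[0.04,0,0],0,1],
  [[0.04,0,0],0,1],
  [[0.04,0,0],0,1],
  [[0.04,0,0],0,1],
  [[0.04,0,0],0,1],
  [[0.04,0,0],0,1],
  [[0.04,0,0],0,1],
  [[0.04,0,0],0,1],
  [[0.03,0,0],0,1],
  [[0.03,0,0],0,1],
  [[0.02,0,0],0,1],
])

```text
t: 10.9
tool_pos: [0.6373, 0.0135, 0.0564]
eef_rot: [0.137, 0.694, -0.137, 0.693]
wrist_force: [-2.7, -0.3, 9.5]
opening: -0.0002
```

>>> drive_tool([
  [[-0.2,0,0],0,1],
  [[-0.8,0,0],0,1],
  [[-0.8,0,0],0,1],
  [[-0.8,0,-0.3],0,1],
  [[-0.8,0,-0.6],0,1],
  [[-0.4,0,-0.8],0,1],
  [[0,0,-0.8],0,1],
  [[0,0,-0.8],0,1],
  [[0,0,-0.8],0,1],
  [[0,0,-0.3],0,1],
  [[0,0,0],0,1],
])

```text
t: 12.0
tool_pos: [0.4741, 0.0807, 0.2091]
eef_rot: [0.136, 0.694, -0.136, 0.694]
wrist_force: [0.2, -1.0, -0.6]
opening: 0.0
```

```bash
python3 -c "
from h import *
p=snap('wrist','w6.png')
q=snap('scene','s6.png')['image'][:,:,::-1]
cv2.imwrite('pics/s6c.png',cv2.resize(q[190:340,230:400],None,fx=4,fy=4,interpolation=cv2.INTER_CUBIC))
snap('top','t6.png')
info()"
```

```text
t 12.15 pos [0.4765 0.0795 0.2087] F [ 0.2  0.  -0.9] open 0.0
x [ 0.001 -0.    -1.   ] yyaw 67.6 zyaw -22.4
front [0.4765 0.0792] units to z=.10 [ 2.72 -0.01 -0.  ]
left [0.5824 0.1082] units to z=.10 [2.72 1.67 2.17]
back [0.6375 0.0132] units to z=.10 [ 2.72 -0.    4.35]
right [ 0.5316 -0.0158] units to z=.10 [ 2.72 -1.68  2.18]
```

View pics/w6.png

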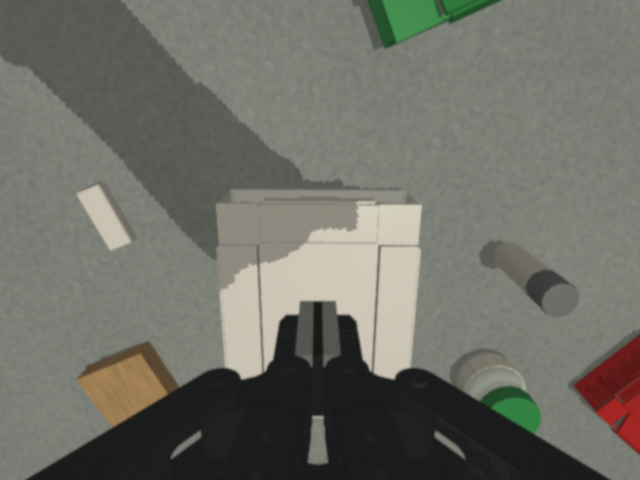

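View pics/s6c.png

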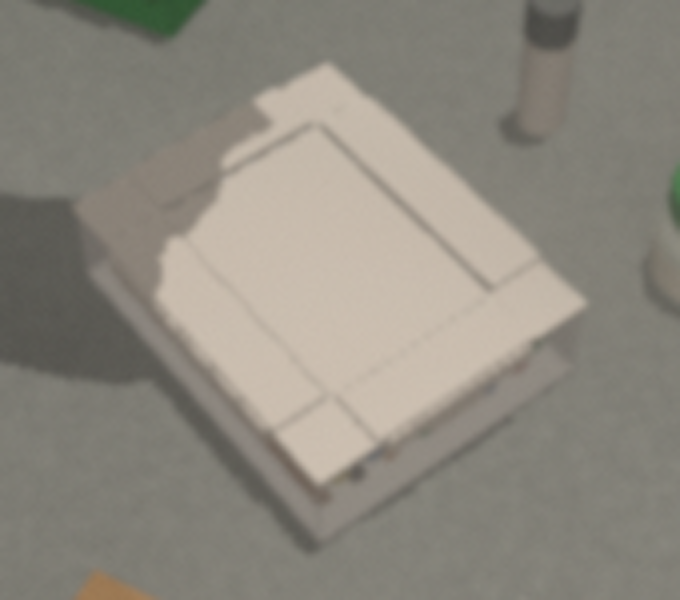

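View pics/t6.png

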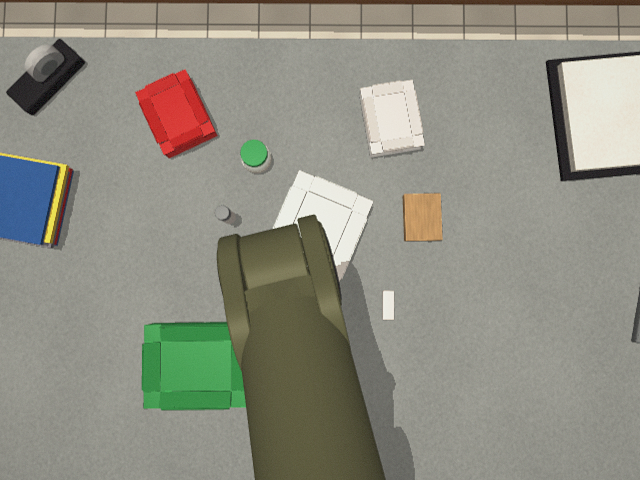

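All four look level, but one beige patch at (345,268) in the top view needs an unobstructed look. I'll move the arm aside.

>>> drive_tool([
  [[0,0.4,-0.2],0,1],
  [[0,0.8,-0.4],0,1],
  [[0,0.8,-0.4],0,1],
  [[0,0.8,-0.4],0,1],
  [[0,0.8,-0.4],0,1],
  [[0,0.8,-0.4],0,1],
  [[0,0.8,-0.4],0,1],
  [[0,0.8,-0.4],0,1],
  [[0,0.8,-0.4],0,1],
  [[0,0.4,-0.2],0,1],
  [[0,0,0],0,1],
  [[0,0,0],0,1],
])

```text
t: 13.35
tool_pos: [0.4522, 0.3999, 0.2079]
eef_rot: [0.137, 0.694, -0.138, 0.694]
wrist_force: [-0.1, -2.0, -0.7]
opening: 0.0002
```

```bash
python3 -c "
from h import *
q=snap('scene','s7.png')['image'][:,:,::-1]
cv2.imwrite('pics/s7c.png',cv2.resize(q[190:340,230:400],None,fx=4,fy=4,interpolation=cv2.INTER_CUBIC))
q=snap('top','t7.png')['image'][:,:,::-1]
cv2.imwrite('pics/t7c.png',cv2.resize(q[70:310,210:450],None,fx=2.5,fy=2.5,interpolation=cv2.INTER_CUBIC))
info()"
```

```text
t 13.45 pos [0.4525 0.3991 0.2083] F [-0.4 -0.3  0.7] open 0.0001
x [ 0.    -0.001 -1.   ] yyaw 67.5 zyaw -22.5
front [0.4765 0.0792] units to z=.10 [ 2.72 -7.16  3.61]
left [0.5824 0.1082] units to z=.10 [ 2.72 -5.47  5.78]
back [0.6375 0.0132] units to z=.10 [ 2.72 -7.14  7.96]
right [ 0.5316 -0.0158] units to z=.10 [ 2.72 -8.82  5.79]
```

View pics/t7c.png

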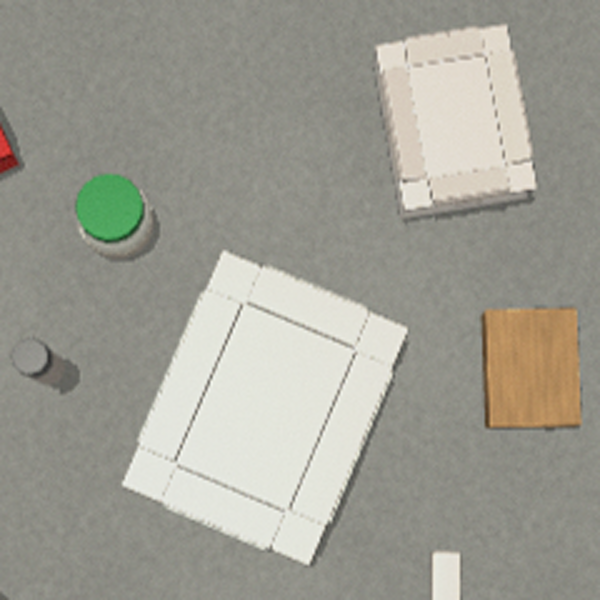

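View pics/s7c.png

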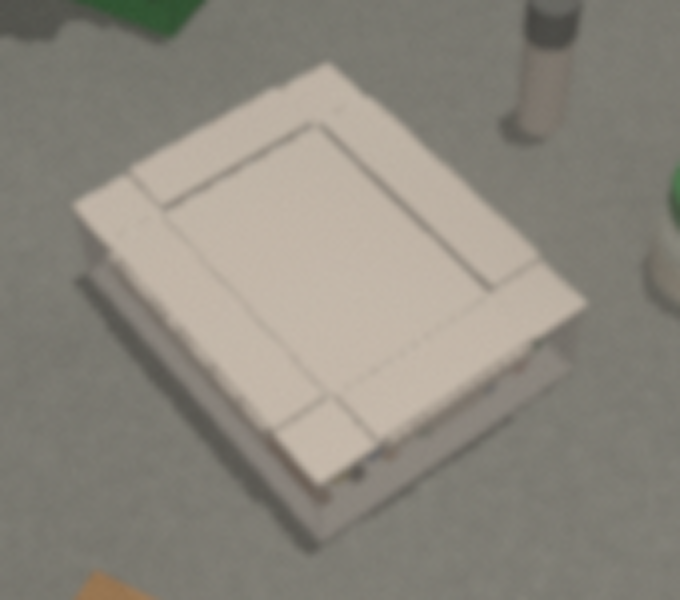

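View pics/t7.png

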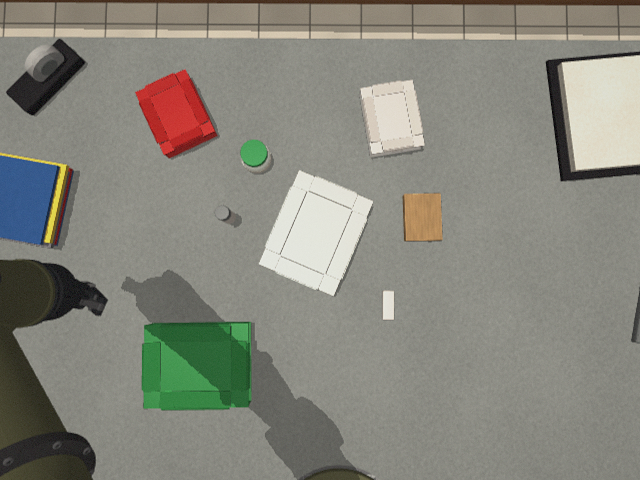

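All four sections are now the same white as the panel, so they are level. The lid corners are at the same pixels as before, (227,250), (408,327), (311,565) and (122,487) in the crop. Everything else is where it was and the arm is clear, so I'm handing in.

```bash
python3 -c "
from cell import job
print(job.finish_job())"
```

```text
the job is handed in; nothing more can be done
None
```

All four rim sections of the larger white box are pressed shut, and I handed the job in at about 13.5 s with the arm well clear. No verdict was reported.

- **How I pressed:** I used the closed fingertips, straight down, in the order left, front, right, back. I never gripped the box. Front and back could be swapped, because the box looks the same from both ends.
- **Shut heights:** each press ended on a firm stop at 56.4–56.5 mm with about 9 N, which matches the stated shut height of 56.5 mm. I did not record the peak force while pressing.
- **Last pictures:** in the top and scene views all four sections are level with the panel. The box corners are at the same pixels as at the start, and the glue stick, jar, eraser and carton have not moved.
- **Disagreements:** the first two camera estimates of the box differed by about 3 mm, so I shifted the estimate about 1 mm using the wrist view. A beige patch in one top view was gone once the arm had moved away. No check failed.

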